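# Release the hood of a vial incubator with its pair of latch keys

### The job

Unlatch the clear hood of the vial incubator: put one fingertip on each of the two latch keys at its front, press both keys right down together, and keep them down until the hood, rising slowly by its own spring, is well clear of their hooks; then take the fingers off the keys so that they spring back, and leave the hood standing fully open. Do not pull or push the hood itself, pick nothing up, and leave the vials in the block and everything else on the bench where it stands.

Things in the scene. Friction and masses are not known exactly. Their poses are not given: they have to be found in the camera images.
- incubator: white bench-top incubator for vials, fixed, 285 mm deep, 216 wide. Origin on the bench below the midpoint of the two key press points; x to its back, y to its left, z up. In this frame, mm: grey control panel x -80 to -50, up to z 45; apron under the keys x -50 to 28, top z 44; housing x 26 to 205, top z 70; hook arms x 22 to 43, up to z 96; shut hood x 44 to 190, y -85 to 85, top z 118.
- key_left_pad (a point): press point on top of the left latch key's grey ribbed pad, 68 mm from the right key's; at rest at x 0, y +34, z 72 mm in the incubator's frame, and goes down with the key. The pad is 30 mm wide (along y), sticks out forward over the apron with 22 mm of air below, and reaches from 16 mm in front of this point to the housing 26 mm behind it.
- key_right_pad (a point): press point of the right latch key, the same but at x 0, y -34, z 72 mm in the incubator's frame.
- key_left (a joint): left latch key, angle in rad: 0 at rest, 0.30 pressed to its stop. A rigid rocker on an axle along the incubator's y, 36 mm behind and 8 mm below the press point. Its hook lets go of the hood at about 0.20, i.e. with the press point 7 mm down (11 mm at the stop). The spring needs 1.2 N there at first, 3.5 N at the stop, and brings the key back.
- key_right (a joint): right latch key, angle in rad: 0 at rest, 0.30 pressed to its stop. A rigid rocker on an axle along the incubator's y, 36 mm behind and 8 mm below the press point. Its hook lets go of the hood at about 0.20, i.e. with the press point 7 mm down (11 mm at the stop). The spring needs 1.2 N there at first, 3.5 N at the stop, and brings the key back.
- hood (a joint): opening angle of the clear hood (rad): 0 shut, 0.36 at its open stop; hinge at its back. A spring lifts it, a damper slows it: with both keys down it takes about 4 to 6 s to the stop, and stays there. Each key's hook holds one side, so both must be down at once; if one is let go too early, its hook catches a safety step at about 0.09. It is clear of the hooks from 0.17 on.
- hood_front (a point): middle of the hood's upper front edge; shut, at x 60, y 0, z 118 mm in the incubator's frame; it moves up and back as the hood opens (up 45 mm, back 24 mm at the stop).
- vial_0: screw-cap vial (black cap, clear glass), 25 mm across, 60 mm high, standing in a bore of the block under the hood; origin at its foot. Leave it.
- vial_1: screw-cap vial (black cap, brown glass), 25 mm across, 60 mm high, standing in a bore of the block under the hood; origin at its foot. Leave it.
- vial_2: screw-cap vial (blue cap, clear glass), 25 mm across, 60 mm high, standing in a bore of the block under the hood; origin at its foot. Leave it.
- petri_0: flat round covered dish, 73 mm across, 15 mm high, left of the incubator; origin at the centre of its underside. Leave it.
- bulb_1: red rubber suction bulb lying right of the incubator, 46 x 73 x 46 mm; origin at the centre of its underside. Leave it.
- marker_black: black marker pen, 13 x 126 mm, lying in front of the control panel; origin at the centre of its underside. Leave it.
- timer: flat lab timer, 62 x 66 x 18 mm, right of the incubator; origin at the centre of its underside. Leave it.
- erlenmeyer: stoppered conical flask, 75 mm wide, 114 mm high, on the left of the bench; origin at the centre of its underside. Leave it.
- beaker_250: glass beaker, 78 mm wide, 92 mm high, on the left of the bench; origin at the centre of its underside. Leave it.
- wash_bottle: squeeze bottle with bent nozzle, 185 mm high, on the right of the bench; origin at the centre of its underside. Leave it.

How it is judged:
On the way, in this order (a step that is already met when the one before it is completed fails the run):
1. both latch keys are down together under the fingers, the hood still shut or nearly so (value of joint each of key_left, key_right above 0.17 rad and contact force between the fingers and key_left above 0.3 N and contact force between the fingers and key_right above 0.3 N and value of joint hood below 0.12 rad), for 0.2 s.
2. the keys are still held down together when the hood has risen past its safety catch (value of joint each of key_left, key_right above 0.17 rad and value of joint hood above 0.18 rad), for 0.2 s.
At the end, for the whole second after the job is handed in: the hood stands open at its stop (more than 0.32 rad) and at rest, and both keys are back up (less than 0.03 rad) (value of joint hood above 0.32 rad and velocity of joint hood below 0.02 rad/s and value of joint each of key_left, key_right below 0.03 rad); the robot touches nothing.
It fails at once if the fingers push or pull the hood (more than 3 N) (contact force between the fingers and hood above 3 N).
It fails at once if a vial or a thing on the bench is picked up or shoved (moved more than 25 mm) (distance of any of vial_0, vial_1, vial_2, petri_0, bulb_1, marker_black, timer, erlenmeyer, beaker_250, wash_bottle from where it was at the start of the episode above 0.025 m).
It also fails if it takes over 38 s, if anything falls off the work surface, if the arm or the gripper's body presses on something with over 40 N, if the wrist force passes 120 N, or if a joint passes its speed limit or range.

### The arm

A 6-joint arm with a two-finger parallel gripper is mounted at the origin on a cart in front of the work surface, level with it; the furniture and walls round the work are solid. World frame = base frame: x ahead of the robot, y to its left, z up, the work surface at z = 0. Lengths are in m, angles in rad, forces in N, time in s.
With the tool pointing down it reaches from about 0.35 to 0.875 m from the base axis. Payload 4.2 kg.
Tool frame: the origin (TCP) lies midway between the tips of the shut fingers; the grasp point (between the pads) lies behind it (hold_point_z is the z of the grasp point in the tool frame, in m); z points along the fingers, x is the direction in which the jaws open and shut, and the axes are right-handed (so a half turn about z gives the same grasp; the last joint's range is limited). The gripper opens to 87 mm and grips with 3 to 60 N. Pads are 19 mm wide; open, the fingers measure 117 mm over their backs; the gripper's body (75 mm by 190 mm) begins 51 mm behind the grasp point.
Start: joints at [1.479, 0.385, 0.008, 0, -1.194, -0.259], TCP at [0.215, 0.587, 0.223] pointing down, gripper open.
Joint ranges: [-3.14, 3.14], [-1.21, 2.06], [-1.07, 1.41], [-3.16, 2.05], [-2.99, -0.16], [-3.1, 3.1]. Speed limits (rad/s): [2.79, 2.79, 3.14, 3.14, 3.14, 3.14].

### API

Orientations are given as [roll, pitch, yaw] about the fixed x, y, z axes, in that order (R = Rz(yaw) Ry(pitch) Rx(roll)).
In Python, from plant import observe, grab_frame, finish_job, hold_point_z gives the robot as it stands.
- The arm moves only by the shell command python3 -m crank 'ROWS' [OPENING] [FORCE]. ROWS is JSON, a list that holds one entry, the list of rows, each a list of 4 numbers: the shift along the tool's x, y, z in m, then the turn about the tool's z in rad. In form: [[[dx, dy, dz, yaw], ...]]. A call has 1 to 5 rows; each row shifts and turns the pose as measured when the row begins, along the tool's axes as they then stand; what a row does not reach is not made up. A row lasts 1/10 s, in which the tool goes at most 50 mm and 8.59 degrees, less where a joint would pass 70% of its speed; a pose out of reach is approached as far as the arm can. A call with a gripper value outside its range is refused whole. OPENING is the opening, from 0 (shut) to 1 (fully open), set as the call begins (- or left out, the last holds). The fingers move at their own pace and stop on an object; FORCE is the grip in N (left out, the last holds). Time passes only in rows, so rows that do not move let the fingers close. It gives the time, the measured TCP pose, the force and the opening at its end, in the units of the state.
- observe(): the state, without advancing time (a new reading comes with each control period).
- grab_frame(name): name is "scene" or "top" or "wrist"; returns a dict with "color" (420x560x3 uint8, red, green, blue), "fx", "fy", "cx", "cy" (pixels), "k1" (the pictures are not rectified: a ray, as slopes to the right and down, at radius r is drawn at 1 + k1 r^2 times it, then the intrinsics apply), "position" and "orientation" of the camera in the world. Camera axes: x right, y down, z forward; pixel columns grow to the right and rows downward; lengths in m; the calibration is good to about 2 mm. A picture is of the moment at which its call begins. There is no depth.
- finish_job(): hands the job in, once; it reports no verdict.
The state is a dict: "t": time; "q": joint angles; "qvel": joint speeds; "joint_efforts": joint torques, N m; "eef_pos": TCP position; "eef_rot": TCP orientation; "wrist_force": force on the tool from outside, world axes, zero at the start; "torque": the same for the moment, N m; "gripper_width": finger opening in m.
Only numpy, scipy, OpenCV 4.12 (cv2) and the standard library are available. Lean on these libraries where they do the work, as an engineer would, in place of code of your own. Each camera call takes 0.05 s, during which the arm holds its last target. There are 200 camera calls.

## Working session

There is one attempt and no reset: what is moved stays moved. The work goes in short steps, Python scripts to look and compute and a shell command to move; the robot and the scene stay as the last step left them, time stands still between calls to the robot, and variables do not carry over. Pictures are saved under pics/ and viewed, about 8 in all and at most 12, crops included, and the job is handed in when it is done.

```bash
mkdir -p pics; ls; python3 - <<'E'
from plant import *
import cv2,numpy as np
s=observe();print(s['t'],s['eef_pos'],s['eef_rot'],s['gripper_width'],hold_point_z)
for n in("scene","top"):
    f=grab_frame(n);cv2.imwrite(f'pics/{n}0.png',f['color'][:,:,::-1]);print(n,{k:v for k,v in f.items() if k!='color'})
E
```

```text
pics
0.0 [0.21455061 0.58635452 0.22142306] [-3.14151286e+00 -2.23315684e-03 -1.92180995e+00] 0.08705467704238244 -0.0187
scene {'fx': 529.505787508709, 'fy': 529.505787508709, 'cx': 286.83674458847884, 'cy': 205.8886183671474, 'k1': -0.09726345456380263, 'position': array([-0.35527442, -1.18285544,  0.96823552]), 'orientation': array([-2.1161029 ,  0.01002409, -0.69245119])}
top {'fx': 399.64517475599615, 'fy': 399.64517475599615, 'cx': 275.63853130802585, 'cy': 207.8277623100045, 'k1': -0.06973821373356545, 'position': array([ 0.42811509, -0.11064758,  1.40792814]), 'orientation': array([-3.05341213,  0.00510257, -1.58302892])}
```

View pics/top0.png

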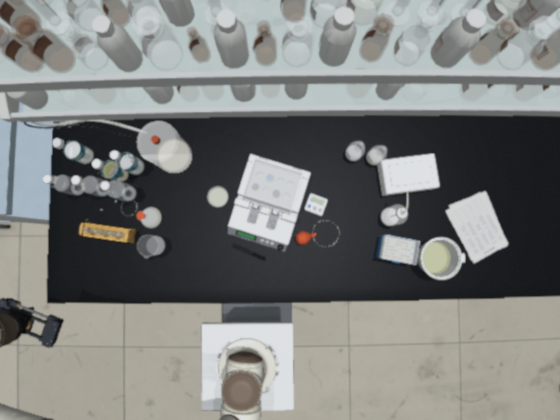

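View pics/scene0.png

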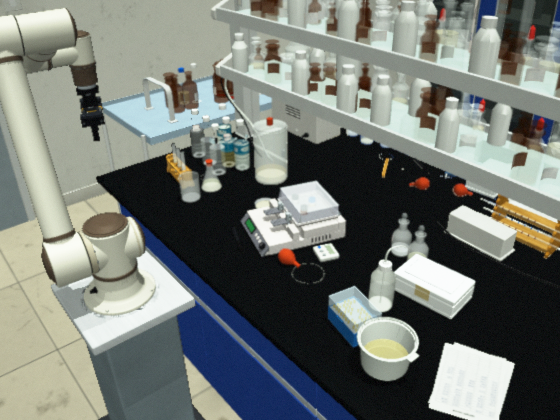

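The top view shows the incubator near (268,205) with grey keys near (252,214) and (272,217). The red bulb is at (303,238), the timer at (316,203) and the petri dish at (218,197). Next I'll enlarge both views.

```bash
python3 - <<'E'
import cv2,numpy as np
a=cv2.imread('pics/top0.png')[145:255,215:335];b=cv2.imread('pics/scene0.png')[175:265,230:355]
a=cv2.resize(a,(480,440),interpolation=cv2.INTER_CUBIC);b=cv2.resize(b,(500,360),interpolation=cv2.INTER_CUBIC)
c=np.zeros((600,800,3),np.uint8);c[:440,:400]=a[:,:400];c[:360,400:800]=b[:,:400];cv2.imwrite('pics/crop0.png',c)
E
```

```text
(no output)
```

View pics/crop0.png

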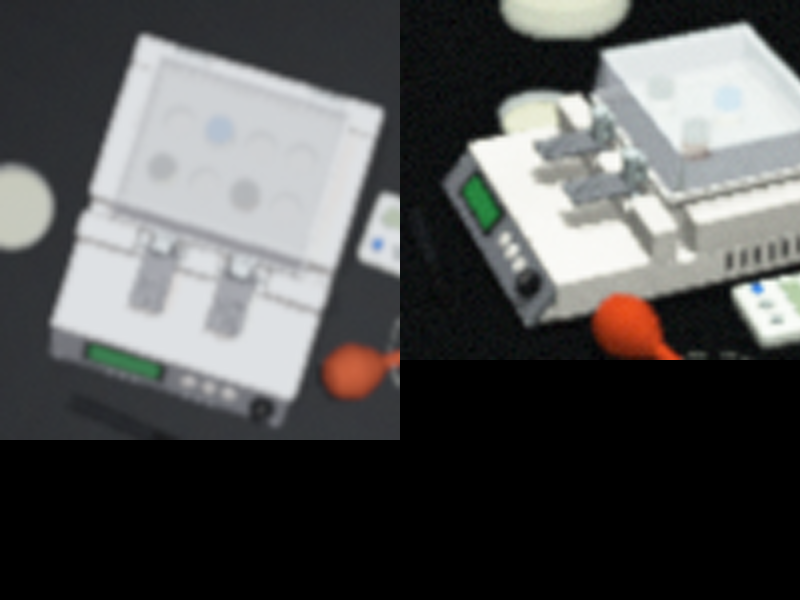

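The enlarged crop shows the left pad's front edge centred at crop (146,310) and the right's at (224,333). The housing's back corners are at (140,36) and (382,108). Now I'll cast rays.

```bash
cat > h.py <<'E'
from plant import *
import cv2,numpy as np
from scipy.spatial.transform import Rotation as R
def ray(f,uv):
    K=np.array([[f['fx'],0,f['cx']],[0,f['fy'],f['cy']],[0,0,1]])
    p=cv2.undistortPoints(np.array(uv,float).reshape(-1,1,2),K,np.array([f['k1'],0,0,0,0]))[:,0]
    return R.from_euler('xyz',f['orientation']).apply(np.c_[p,np.ones(len(p))])
def onz(f,uv,z):
    d=ray(f,uv);o=f['position'];return o+d*((z-o[2])/d[:,2:])
def proj(f,P):
    K=np.array([[f['fx'],0,f['cx']],[0,f['fy'],f['cy']],[0,0,1]])
    c=R.from_euler('xyz',f['orientation']).inv();rv=c.as_rotvec()
    return cv2.projectPoints(np.atleast_2d(P).astype(float),rv,-c.apply(f['position']),K,np.array([f['k1'],0,0,0,0]))[0][:,0]
E
python3 - <<'E'
from h import *
f=grab_frame('top')
c=np.array([[146,310],[224,333],[140,36],[382,108]],float);uv=(c+.5)/4-.5+[215,145]
P=onz(f,uv,.071);P[2:]=onz(f,uv[2:],.07);print(P.round(4))
ang=lambda d:np.arctan2(d[1],d[0])
for a,b in((1,0),(3,2)):
    d=P[a]-P[b];print(np.linalg.norm(d),ang(d)+np.pi/2)
yaw=ang(P[3]-P[2])+np.pi/2
m=(P[0]+P[1])/2; X=np.array([np.cos(yaw),np.sin(yaw)]);print('o from pads',m[:2]+.016*X,'from back',(P[2,:2]+P[3,:2])/2-.205*X,yaw)
E
```

```text
[[ 0.4994 -0.0226  0.071 ]
 [ 0.4793 -0.0877  0.071 ]
 [ 0.733  -0.0189  0.07  ]
 [ 0.6682 -0.2237  0.07  ]]
0.06813155274489376 -0.2987352665027554
0.2148254456538364 -0.3066419774159641
o from pads [ 0.50457885 -0.05995548] from back [ 0.50518661 -0.05940203] -0.3066419774159641
```

```bash
cat > d.py <<'E'
from h import *
import sys
def delta(z,x=-.004,O=(.5049,-.0597),yaw=-.304):
    s=observe();T=R.from_euler('xyz',s['eef_rot'])
    t=np.array([O[0]+x*np.cos(yaw),O[1]+x*np.sin(yaw),z])
    print('t',round(s['t'],2),'pos',s['eef_pos'].round(4),'rot',s['eef_rot'].round(4),'w',round(s['gripper_width'],4),'F',s['wrist_force'].round(2))
    e=(yaw-np.pi/2-s['eef_rot'][2]+np.pi)%(2*np.pi)-np.pi
    print('tool delta',T.inv().apply(t-s['eef_pos']).round(4),'turn',round(-e,4))
if __name__=='__main__': delta(float(sys.argv[1]))
E
python3 d.py .2
```

```text
t 0.15 pos [0.2146 0.5865 0.2217] rot [-3.1415e+00 -1.7000e-03 -1.9217e+00] w 0.0868 F [-0.09 -0.02 -0.23]
tool delta [ 0.5072 -0.4907  0.0226] turn -0.0469
```

```bash
python3 -m crank '[[[0.034,-0.033,0,-0.01],[0.034,-0.033,0,-0.01],[0.034,-0.033,0,-0.01],[0.034,-0.033,0,-0.01],[0.034,-0.033,0,-0.005]]]' 0.61; python3 -m crank '[[[0.034,-0.033,0,0],[0.034,-0.033,0,0],[0.034,-0.033,0,0],[0.034,-0.033,0,0],[0.034,-0.033,0,0]]]'; python3 d.py .2
```

```text
t: 0.65
eef_pos: [0.316, 0.3693, 0.2182]
eef_rot: [-3.141, -0.006, -1.867]
wrist_force: [0.8, -0.4, 0.6]
gripper_width: 0.0568
t: 1.15
eef_pos: [0.4259, 0.1489, 0.2194]
eef_rot: [-3.141, -0.005, -1.863]
wrist_force: [1.8, 0.4, -0.3]
gripper_width: 0.0527
t 1.15 pos [0.4259 0.1489 0.2194] rot [-3.1412 -0.0051 -1.8631] w 0.0527 F [ 1.76  0.35 -0.25]
tool delta [ 0.1769 -0.1317  0.0203] turn 0.0117
```

```bash
python3 -m crank '[[[0.035,-0.027,0,0.006],[0.035,-0.027,0,0.006],[0.035,-0.026,0.005,0],[0.034,-0.026,0.005,0],[0.024,-0.018,0.005,0]]]'; python3 -m crank '[[[0,0,0,0]]]'; python3 d.py .2; python3 - <<'E'
from h import *
f=grab_frame('wrist');cv2.imwrite('pics/w1.png',f['color'][:,:,::-1]);print(f['position'],f['orientation'])
t=grab_frame('top');cv2.imwrite('pics/t1.png',t['color'][:,:,::-1])
E
```

```text
t: 1.65
eef_pos: [0.4983, -0.0536, 0.2055]
eef_rot: [-3.139, -0.003, -1.877]
wrist_force: [-0.2, 0.8, -0.2]
gripper_width: 0.0534
t: 1.75
eef_pos: [0.4982, -0.0565, 0.2042]
eef_rot: [-3.141, -0.005, -1.882]
wrist_force: [-0.5, 0.8, 0.3]
gripper_width: 0.053
t 1.75 pos [ 0.4982 -0.0565  0.2042] rot [-3.1411 -0.0047 -1.8823] w 0.053 F [-0.46  0.81  0.3 ]
tool delta [ 0.001  -0.0033  0.0043] turn -0.0075
[ 0.57015052 -0.07926219  0.36721593] [ 2.86110759 -0.00551656 -1.88301694]
```

View pics/w1.png

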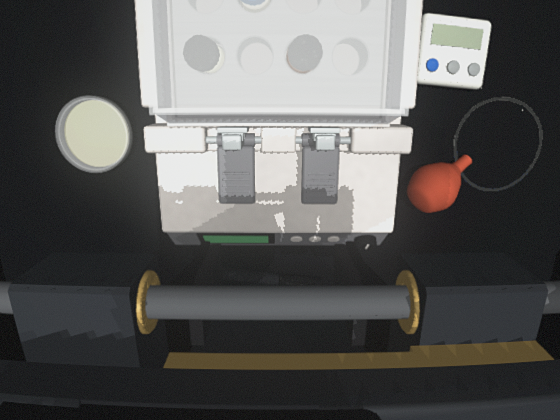

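The wrist view shows the left pad's front edge at (218–254, 203) and the right's at (302–338, 203), with its housing end near y=148. I'll check these against the estimate.

```bash
python3 - <<'E'
from h import *
f=grab_frame('wrist');yaw=-.304;O=np.array([.5049,-.0597,0])
P=onz(f,[[218,203],[254,203],[302,203],[338,203],[236,203],[320,203]],.072)
print(P.round(4));print(R.from_euler('z',yaw).inv().apply(P-O).round(4))
d=P[5]-P[4];print(np.linalg.norm(d),np.arctan2(d[1],d[0])+np.pi/2)
E
python3 d.py .085
```

```text
[[ 0.5036 -0.0058  0.072 ]
 [ 0.4945 -0.0341  0.072 ]
 [ 0.4824 -0.0718  0.072 ]
 [ 0.4732 -0.1002  0.072 ]
 [ 0.499  -0.02    0.072 ]
 [ 0.4778 -0.0859  0.072 ]]
[[-0.0174  0.051   0.072 ]
 [-0.0176  0.0213  0.072 ]
 [-0.0179 -0.0183  0.072 ]
 [-0.0181 -0.0481  0.072 ]
 [-0.0175  0.0362  0.072 ]
 [-0.018  -0.0331  0.072 ]]
0.06930018225601797 -0.3107930075822629
t 1.9 pos [ 0.498  -0.0536  0.2053] rot [-3.1396 -0.0035 -1.8779] w 0.053 F [0.56 0.07 0.12]
tool delta [ 0.0033 -0.0042  0.1203] turn -0.0031
```

Both estimates agree to within 2 mm, so I'll descend to just above the keys.

```bash
python3 -m crank '[[[0.002,-0.003,0.035,0],[0,0,0.035,0],[0,0,0.03,0],[0,0,0.01,0],[0,0,0,0]]]'; python3 d.py .08; python3 d.py .08|tail -1;python3 - <<'E'
from h import *
f=grab_frame('wrist');cv2.imwrite('pics/w2.png',f['color'][:,:,::-1])
f=grab_frame('scene');cv2.imwrite('pics/s2.png',cv2.resize(f['color'][130:280,200:390,::-1],(760,600),interpolation=cv2.INTER_CUBIC))
E
```

```text
t: 2.4
eef_pos: [0.5029, -0.0508, 0.0963]
eef_rot: [-3.131, 0.001, -1.868]
wrist_force: [-0.1, 0.3, 0.7]
gripper_width: 0.053
t 2.4 pos [ 0.5029 -0.0508  0.0963] rot [-3.1306e+00  9.0000e-04 -1.8676e+00] w 0.053 F [-0.11  0.26  0.74]
tool delta [ 0.0079 -0.0004  0.0163] turn 0.0072
tool delta [ 0.0079 -0.0004  0.0163] turn 0.0072
```

View pics/w2.png

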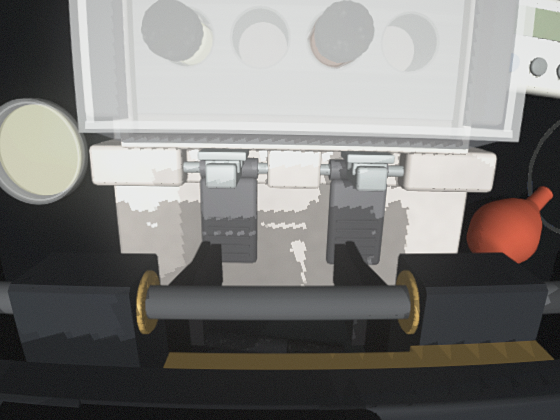

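View pics/s2.png

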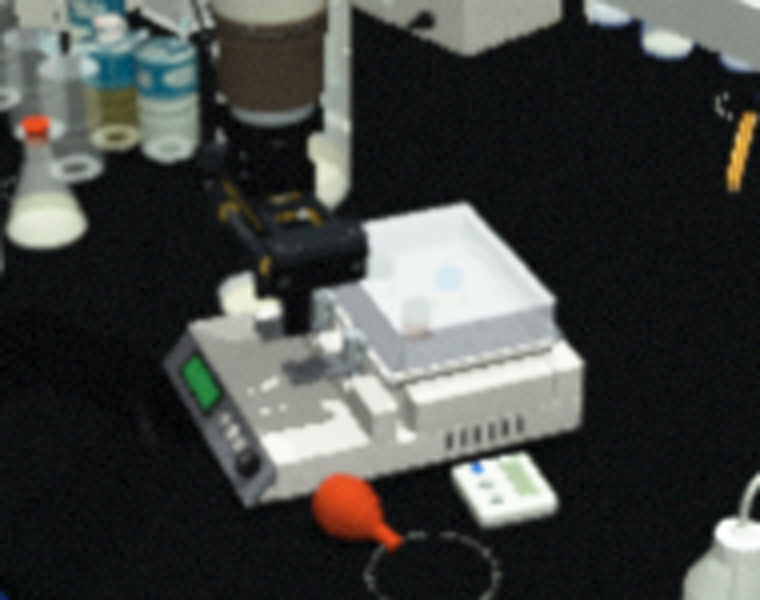

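The wrist view shows the fingers centred near column 277 and the pads near 293. That means shifting about 8 mm right (+tool x), which agrees with the computed delta.

```bash
python3 -m crank '[[[0.008,0,0.006,0.005],[0,0,0,0]]]'; python3 d.py .08;python3 - <<'E'
from h import *
f=grab_frame('wrist');cv2.imwrite('pics/w3.png',f['color'][100:330,150:440,::-1])
E
python3 -m crank '[[[0,0,0,0]]]'; python3 d.py .08
```

```text
t: 2.7
eef_pos: [0.5036, -0.0582, 0.0942]
eef_rot: [-3.122, 0.005, -1.872]
wrist_force: [-0.1, 0.2, 0.0]
gripper_width: 0.0533
t 2.7 pos [ 0.5036 -0.0582  0.0942] rot [-3.1223  0.005  -1.8716] w 0.0533 F [-0.09  0.18  0.03]
tool delta [0.0011 0.0026 0.0142] turn 0.0032
t: 2.85
eef_pos: [0.5049, -0.0582, 0.0957]
eef_rot: [-3.119, 0.006, -1.871]
wrist_force: [-0.4, 0.3, 1.2]
gripper_width: 0.0532
t 2.85 pos [ 0.5049 -0.0582  0.0957] rot [-3.119   0.0062 -1.8714] w 0.0532 F [-0.42  0.27  1.16]
tool delta [0.0015 0.0039 0.0156] turn 0.0034
```

View pics/w3.png

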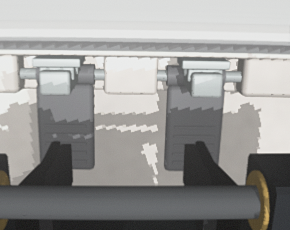

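```bash
python3 - <<'E'
from h import *
s=observe();print(s['q'].round(3),s['joint_efforts'].round(2),s['torque'].round(2),s['wrist_force'].round(2))
E
python3 -m crank '[[[0,0.003,0.01,0],[0,0,0.005,0],[0,0,0,0]]]'; python3 - <<'E'
from h import *
s=observe();print(s['q'].round(3),s['joint_efforts'].round(2),s['torque'].round(2),s['wrist_force'].round(2))
E
python3 d.py .08
```

```text
[ 0.209  0.314 -0.467  0.008 -0.768  1.056] [ 2.000e-02 -3.108e+01  1.445e+01  3.180e+00  1.400e-01  0.000e+00] [-0.01  0.04  0.04] [-0.42  0.27  1.16]
t: 3.15
eef_pos: [0.5026, -0.0574, 0.0802]
eef_rot: [-3.117, 0.007, -1.872]
wrist_force: [-0.7, 0.4, 0.1]
gripper_width: 0.0532
[ 0.211  0.331 -0.491  0.008 -0.724  1.052] [-1.000e-02 -3.148e+01  1.386e+01  3.040e+00  1.800e-01 -0.000e+00] [ 0.02  0.08 -0.01] [-0.72  0.43  0.12]
t 3.15 pos [ 0.5026 -0.0574  0.0802] rot [-3.1173  0.0072 -1.872 ] w 0.0532 F [-0.72  0.43  0.12]
tool delta [0.0015 0.0011 0.0002] turn 0.0028
```

Contact is imminent. Now I'll press down toward z≈0.063.

```bash
python3 -m crank '[[[0.001,0.001,0.007,0],[0,0,0.005,0],[0,0,0.005,0]]]'; python3 d.py .062
```

```text
t: 3.45
eef_pos: [0.5012, -0.0578, 0.0632]
eef_rot: [-3.119, 0.007, -1.871]
wrist_force: [-3.1, 2.5, 10.3]
gripper_width: 0.0532
t 3.45 pos [ 0.5012 -0.0578  0.0632] rot [-3.1185  0.0066 -1.8714] w 0.0532 F [-3.09  2.48 10.28]
tool delta [ 0.0007 -0.0001  0.0012] turn 0.0034
```

```bash
python3 -m crank '[[[0,0,0.002,0],[0,0,0.001,0],[0,0,0.001,0],[0,0,0.001,0]]]'; python3 d.py .062;python3 - <<'E'
from h import *
f=grab_frame('wrist');cv2.imwrite('pics/w4.png',f['color'][:,:,::-1])
E
```

```text
t: 3.85
eef_pos: [0.5012, -0.0578, 0.0631]
eef_rot: [-3.119, 0.004, -1.868]
wrist_force: [-3.1, 1.4, 9.8]
gripper_width: 0.0531
t 3.85 pos [ 0.5012 -0.0578  0.0631] rot [-3.1187  0.0039 -1.8682] w 0.0531 F [-3.12  1.45  9.83]
tool delta [ 0.0007 -0.0001  0.0011] turn 0.0066
```

View pics/w4.png

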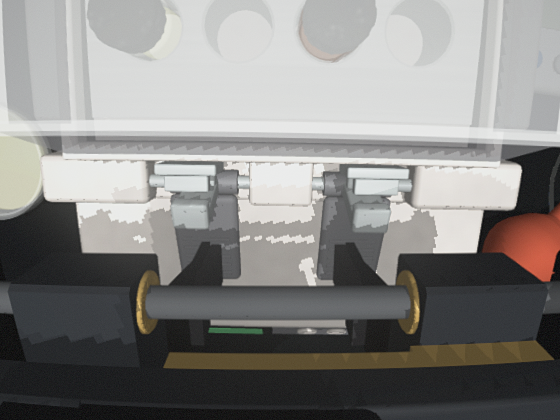

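Both keys are tilted down under the fingers and the hood edge is starting to rise. I'll keep holding.

```bash
for i in 1 2 3; do python3 -m crank '[[[0,0,0.002,0],[0,0,0.001,0],[0,0,0.002,0],[0,0,0.001,0],[0,0,0.001,0]]]'|grep -v rot; done; python3 d.py .062
```

```text
t: 4.4
eef_pos: [0.5012, -0.0578, 0.063]
wrist_force: [-2.8, 1.3, 10.5]
gripper_width: 0.0533
t: 4.9
eef_pos: [0.5011, -0.0578, 0.063]
wrist_force: [-3.6, 1.8, 8.4]
gripper_width: 0.0531
t: 5.4
eef_pos: [0.5012, -0.0578, 0.0629]
wrist_force: [-3.9, 0.6, 8.9]
gripper_width: 0.0534
t 5.4 pos [ 0.5012 -0.0578  0.0629] rot [-3.1149e+00 -1.1000e-03 -1.8652e+00] w 0.0534 F [-3.95  0.59  8.87]
tool delta [ 0.0007 -0.0001  0.0009] turn 0.0096
```

```bash
for i in 1 2 3 4 5 6 7 8 9; do python3 -m crank '[[[0,0,0.002,0],[0,0,0.001,0],[0,0,0.001,0],[0,0,0.001,0],[0,0,0.001,0]]]'|grep -E 'eef_pos|force'; done; python3 d.py .062; python3 - <<'E'
from h import *
f=grab_frame('wrist');cv2.imwrite('pics/w5.png',f['color'][:,:,::-1])
f=grab_frame('scene');cv2.imwrite('pics/s5.png',cv2.resize(f['color'][130:280,200:390,::-1],(760,600),interpolation=cv2.INTER_CUBIC))
E
```

```text
eef_pos: [0.5012, -0.0578, 0.0628]
wrist_force: [-3.7, 1.2, 10.8]
eef_pos: [0.5012, -0.0578, 0.0628]
wrist_force: [-3.3, 2.9, 9.9]
eef_pos: [0.5012, -0.0578, 0.0628]
wrist_force: [-3.6, 1.2, 10.5]
eef_pos: [0.5012, -0.0579, 0.0628]
wrist_force: [-4.2, 1.1, 10.8]
eef_pos: [0.5012, -0.0579, 0.0628]
wrist_force: [-4.3, 1.4, 10.5]
eef_pos: [0.5012, -0.0578, 0.0627]
wrist_force: [-4.5, 1.2, 10.4]
eef_pos: [0.5012, -0.0579, 0.0627]
wrist_force: [-4.0, 2.7, 9.9]
eef_pos: [0.5012, -0.0579, 0.0627]
wrist_force: [-3.8, 1.1, 9.8]
eef_pos: [0.5012, -0.0578, 0.0627]
wrist_force: [-3.8, 1.7, 10.8]
t 9.9 pos [ 0.5012 -0.0578  0.0627] rot [-3.1019 -0.0089 -1.8668] w 0.0529 F [-3.84  1.73 10.76]
tool delta [ 0.0007 -0.      0.0008] turn 0.008
```

View pics/s5.png

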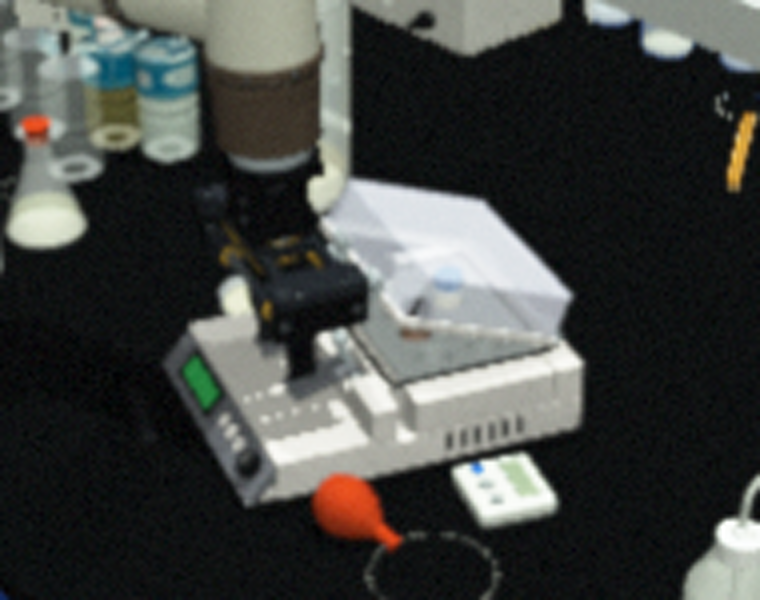

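The hood stands well open. I'll lift off, then back away toward the front.

```bash
python3 -m crank '[[[0,0.002,-0.012,0],[0,0.005,-0.02,0],[0,0.01,-0.03,0],[0,0.01,-0.03,0],[0,0.01,-0.03,0]]]'; python3 -m crank '[[[0,0.02,-0.03,0],[0,0.02,-0.03,0],[0,0,0,0],[0,0,0,0],[0,0,0,0]]]'; python3 - <<'E'
from h import *
s=observe();f=grab_frame('scene');g=grab_frame('wrist')
O=np.array([.5049,-.0597,0]);Q=R.from_euler('z',-.304)
im=f['color'][:,:,::-1].copy()
pts=np.array([[.06,0,.118],[.084,0,.163],[0,.034,.072],[0,-.034,.072]])
p=proj(f,Q.apply(pts)+O);print(p)
c=cv2.resize(im[130:280,220:370],(600,600),interpolation=cv2.INTER_CUBIC)
for q,k in zip(p,((0,0,255),(0,255,0),(255,0,0),(255,0,0))): cv2.circle(c,tuple(int(v) for v in (q-[220,130])*4),3,k,1)
w=np.zeros((600,800,3),np.uint8);w[:,:500]=c[:,:500];w[:210,500:780]=cv2.resize(g['color'][:,:,::-1],(280,210));
t=grab_frame('top')['color'][:,:,::-1];w[220:520,500:800]=cv2.resize(t[145:265,210:330],(300,300));cv2.imwrite('pics/end.png',w)
print(s['t'],s['eef_pos'],s['wrist_force'])
E
```

```text
t: 10.5
eef_pos: [0.4584, -0.045, 0.181]
eef_rot: [-3.113, -0.015, -1.868]
wrist_force: [0.8, -0.7, 0.1]
gripper_width: 0.0531
t: 11.0
eef_pos: [0.4182, -0.031, 0.244]
eef_rot: [-3.107, -0.011, -1.867]
wrist_force: [-0.3, -0.6, -0.4]
gripper_width: 0.053
[[289.71203586 200.13789946]
 [296.70658861 186.19445158]
 [268.50710329 211.25929484]
 [276.18673172 221.85888786]]
11.0 [ 0.41818119 -0.03102705  0.2440187 ] [-0.25896814 -0.5787351  -0.44753782]
```

View pics/end.png

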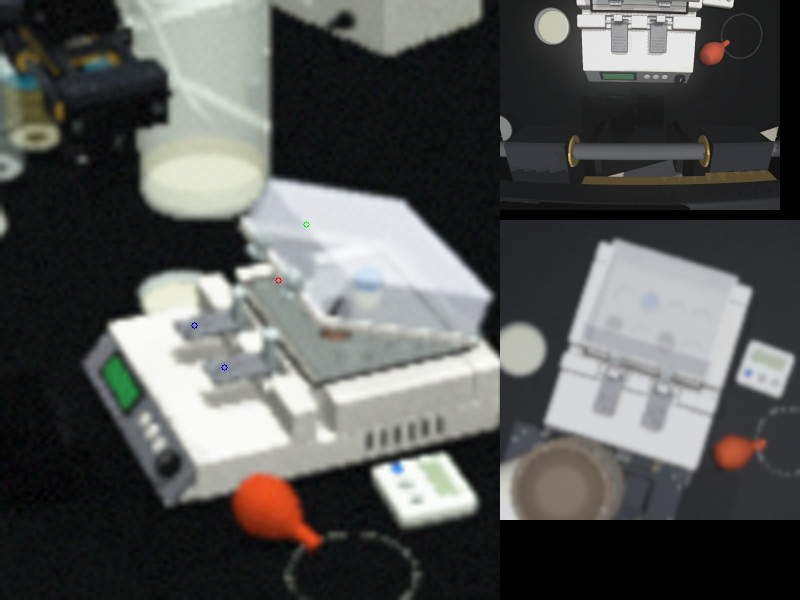

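The hood's upper front edge lies at the predicted open position (green mark), both pads are back up at their rest marks, and nothing else moved. I'll let it settle briefly, then hand in.

```bash
for i in 1 2 3; do python3 -m crank '[[[0,0,0,0],[0,0,0,0],[0,0,0,0],[0,0,0,0],[0,0,0,0]]]'|grep -E '^t|force'; done; python3 - <<'E'
from h import *
a=cv2.imread('pics/end.png')[:,:500]
f=grab_frame('scene');c=cv2.resize(f['color'][130:280,220:370,::-1],(600,600),interpolation=cv2.INTER_CUBIC)[:,:500]
print(np.abs(a.astype(int)-c)[180:500,180:].mean(), (np.abs(a.astype(int)-c)[180:500,180:].max(2)>50).sum())
print(finish_job())
E
```

```text
t: 11.65
wrist_force: [-0.3, 0.1, 1.2]
t: 12.15
wrist_force: [-0.3, 0.4, -0.0]
t: 12.65
wrist_force: [0.2, -0.8, -0.1]
1.6737760416666667 64
the job is handed in; nothing more can be done
None
```

I unlatched the hood and handed the job in at about 12.7 s of the 38 s allowed. No verdict was reported.

- **Action:** I set one fingertip on each latch key, pressed both down to z ≈ 63 mm and held them there for about 6.5 s with roughly 10 N at the wrist. I then lifted straight off and drew back toward the front.
- **Hood:** In the last pictures its upper front edge lies where it should be at the open stop. A further 1.5 s changed almost nothing in the picture, so it looks at rest.
- **Keys:** Both pads are back at their rest positions.
- **Rest of the bench:** The vials, dish, bulb and timer looked unmoved. I did not check the marker, beaker, flask or wash bottle closely in those last pictures.
- **Robot:** The gripper is clear at z ≈ 0.24 m, and the wrist force is near zero.

Joint angles could not be read directly, so the hood and key states are judged from the pictures. Two things were off, with no effect I could see:
- While pressing, the tool tilted by about 2°.
- Before pressing, the fingers stood about 8 mm too far left, which I corrected.

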